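# Lock the filter latch of the bench dust extractor with its square key

## Robot

A 6-joint arm with a two-finger parallel gripper is mounted at the origin on the work surface. World frame = base frame: x ahead of the robot, y to its left, z up, the work surface at z = 0. Lengths are in m, angles in degrees, forces in N, time in s.
With the tool pointing down it reaches from about 0.375 to 0.9 m from the base axis. Payload 3.1 kg.
Tool frame: the origin (TCP) lies on the centre line of the jaws, within the pads' length; the fingertips stand 25 mm ahead of it and the grasp point (between the pads) lies 6 mm ahead of it; y points along the fingers, x is the direction in which the jaws open and shut, and the axes are right-handed (so a half turn about y gives the same grasp; the last joint's range is limited). The gripper opens to 87 mm and grips with 3 to 60 N. Pads are 19 mm wide; open, the fingers measure 117 mm over their backs; the gripper's body (75 mm by 190 mm) begins 51 mm behind the grasp point.
Start: joints at [-73.596, 30.224, 82.088, -0, 67.689, -10.227], TCP at [0.28, -0.559, 0.212] pointing down, gripper open.
Joint ranges: [-176.69, 176.69], [-43.24, 126.21], [12.49, 139.97], [-82, 262], [0, 151.66], [-163.58, 163.58]. Speed limits (degrees/s): [159.86, 159.86, 180, 180, 180, 180].

## Interface

Orientations are given as a 3x3 rotation matrix whose columns are the frame's x, y, z axes.
In Python, from rig import * gives the robot as it stands.
- The arm moves only by the tool play_rows, never from a script. Its argument "commands" is a list of rows, each a list of 2 entries, a list of its own where there are three numbers: the shift along the world's x, y, z in m, then the turn, a rotation vector about the world's x, y, z in rad. A call has 1 to 10 rows; each row is the pose to reach, as a shift and turn from the pose commanded when the call began; what a row does not reach only later rows make up. A row lasts 1/8 s, in which the tool goes at most 62.5 mm and 10.7 degrees, less where a joint would pass 70% of its speed; a pose out of reach is approached as far as the arm can. A call with a gripper value outside its range is refused whole. "gripper" is the finger opening in m, from 0 to 0.087, set as the call begins (left out, the last holds). The fingers move at their own pace and stop on an object; the grip force is fixed at half the most. Time passes only in rows, so rows that repeat a pose let the fingers close. It gives the time, the measured TCP pose, the force and the opening at its end, in the units of the state.
- read_state(): the state, without advancing time (a new reading comes with each control period).
- capture(name): name is "scene" or "top" or "wrist"; returns a dict with "frame" (384x512x3 uint8, red, green, blue), "depth" (384x512 float32, m along the optical axis (not along the pixel's ray), 0 where there is no reading), "mtx" (3x3 intrinsics, pixels), "cam_to_world" (4x4, takes a point from camera to world coordinates); the wrist camera has in their place "hand_eye" (4x4, takes a point from camera to tool coordinates, whose origin is the TCP and whose axes are the tool frame's). Camera axes: x right, y down, z forward; pixel columns grow to the right and rows downward; lengths in m; the calibration is good to about 2 mm. A picture is of the moment at which its call begins: read the wrist's pose just before it.
- hand_in(): hands the job in, once; it reports no verdict.
The state is a dict: "time_s": time; "joint_positions": joint angles; "qvel": joint speeds; "tau": joint torques, N m; "position": TCP position; "tcp_rot": TCP orientation; "force": force on the tool from outside, world axes, zero at the start; "moment": the same for the moment, N m; "opening": opening from 0.0 (shut) to 1.0 (fully open).
Only numpy, scipy, OpenCV 4.12 (cv2) and the standard library are available. Lean on these libraries where they do the work, as an engineer would, in place of code of your own. Each camera call takes 0.05 s, during which the arm holds its last target. There are 200 camera calls.

## Task

Take the red-handled square key out of its stand, put it upright and fully home into the brass square socket sunk in the top of the white dust extractor, and turn it clockwise (seen from above) until the latch meets its stop at the green dot. Work gently: the socket can sit a few millimetres off the middle of its opening, so feel for it rather than forcing the key, and do not force the latch against its stop. Leave the key standing in the socket, let go of it, and do not disturb the other things on the bench.

Things in the scene. Friction and masses are not known exactly. Their poses are not given: they have to be found in the camera images.
- key_grip (a point): Centre of the key's handle, where to grip it: a red plate 40 mm wide (key x) by 12 mm thick (key y) by 36 mm high. Below it a steel shank 12 mm square, 58 mm long, sides parallel to key x and y; its end is 76 mm below this point. Key 94 mm tall, about 80 g. It stands upright in a 14.5 mm pocket, 26 mm deep, of a fixed 46 mm square, 32 mm high aluminium stand.
- key_tip (a point): Centre of the end of the key's square shank (edges chamfered 0.6 mm); axes as the key's, z up along the key to its handle. At the start it is 6 mm above the bench, in the stand's pocket.
- opening (a point): Centre of the 46 mm round opening in the extractor's top plate, at the plate's upper face, 100 mm above the bench; axes as the extractor's. 12 mm below is the flat brass top of the latch with a square socket: 13 mm wide, 17 mm deep, floor 29 mm below this point. The socket's centre is fixed up to 6 mm off this point along x and up to 6 mm along y, unmeasured, new each time: find it by feel.
- latch (a joint): Angle of the brass latch and its socket, rad, clockwise seen from above about the socket's centre. At 0 the socket's sides lie along the extractor's x and y and its red line points to the extractor's -x (black dot); at the stop, pi/2, to +y (green dot). Starts at 0.3 to 0.6. It turns at about 0.09 N m, stays where left; the key has about 0.09 rad of play in it.
- unit: The white dust extractor, fixed: 220 mm (x) by 240 mm (y) by 100 mm high, origin at the centre of its underside; the opening is at (-40, -20) mm from its middle. Its latch is delicate: the key must never press on it with more than 50 N, pushing or twisting, and rubbing the key hard over its top can turn it.
- driver_grip (a point): Blue round handle (24 mm across, 40 mm high) of a nut driver standing in a like stand, 98 mm tall; this point is at the middle of the handle, 84 mm above the bench. Leave it alone.
- jar: Amber glass jar with black cap, 44 mm across, 55 mm tall, origin under its centre. Leave it alone.
- bottle: White bottle, 40 mm across, 130 mm tall, origin under its centre. Leave it alone.
- tub: Clear tub, 68 mm across, 45 mm tall, origin under its centre. Leave it alone.
- tweezers: Steel tweezers, 120 mm long, lying on the blue mat; origin at their middle. Leave them alone.

How it is judged (in metres and radians):
On the way, in this order (a step that is already met when the one before it is completed fails the run):
1. the key is fully home in the socket, upright, before the latch has been turned (z of key_tip in the frame of opening below -0.025 m and horizontal distance between key_tip and opening below 0.012 m and angle between key_tip's own z axis and vertical below 0.15 rad and value of joint latch below 0.9 rad), for 0.1 s.
2. the latch is turned to its stop with the key (value of joint latch above 1.42 rad and z of key_tip in the frame of opening below -0.022 m), for 0.1 s.
At the end, for the whole second after the job is handed in: The latch is within 0.15 rad of its stop (above 1.42 rad); the key stands in the socket with its end more than 22 mm below the extractor's top face (fully home is 29 mm), within 12 mm sideways of the opening's centre, tilted less than 0.15 rad, and released (all of step 2 and horizontal distance between key_tip and opening below 0.012 m and angle between key_tip's own z axis and vertical below 0.15 rad and contact force between the fingers and anything else below 0.2 N); the robot touches nothing.
It fails at once if the key is forced: it presses on the extractor or its latch with more than 50 N (contact force between key and unit above 50 N).
It fails at once if the gripper presses on the extractor (contact force between the arm and unit above 5 N).
It fails at once if another thing on the bench is disturbed (moved more than 30 mm) (distance of any of driver_grip, jar, bottle, tub, tweezers from where it was at the start of the episode above 0.03 m).
It also fails if it takes over 67 s, if anything falls off the work surface, if the arm or the gripper's body presses on something with over 40 N, if the wrist force passes 120 N, or if a joint passes its speed limit or range.

## Working session

There is one attempt and no reset: what is moved stays moved. The work goes in short steps, Python scripts to look and compute and a tool call to move; the robot and the scene stay as the last step left them, time stands still between calls to the robot, and variables do not carry over. Pictures are saved under pics/ and viewed, about 8 in all and at most 12, crops included, and the job is handed in when it is done.

Besides the shell and the picture viewer there is one more tool, called after "Request:" as a command line: name --argument value ..., lists and objects as JSON in quotes. play_rows: Moves the arm, as the interface text tells. Its arguments: {"type":"object","properties":{"commands":{"type":"array"},"gripper":{"type":"number"}},"required":["commands"]}

```bash
mkdir -p pics; ls
python3 - <<'E'
from rig import *
import cv2,numpy as np
s=read_state();print({k:np.round(v,3).tolist() for k,v in s.items()})
for n in("scene","top"):
    c=capture(n);np.savez(n+".npz",**c);print(n,c["mtx"].tolist(),np.round(c["cam_to_world"],4).tolist())
    cv2.imwrite(f"pics/{n}0.png",cv2.resize(c["frame"][:,:,::-1],(768,576)))
E
```

```text
pics
{'time_s': 0.0, 'joint_positions': [-73.598, 30.277, 82.155, -0.002, 67.689, -10.226], 'qvel': [-0.028, -0.034, 0.006, 0.046, -0.036, -0.011], 'tau': [-0.0, -44.004, -17.659, 0.063, 0.058, -0.0], 'position': [0.28, -0.558, 0.211], 'tcp_rot': [[0.448, -0.001, 0.894], [-0.894, 0.002, 0.448], [-0.002, -1.0, 0.0]], 'force': [1.07, 0.349, 0.186], 'moment': [-0.019, -0.043, 0.026], 'opening': 0.999}
scene [[484.97971727958236, 0.0, 255.63774806440225], [0.0, 484.97971727958236, 189.17603636685197], [0.0, 0.0, 1.0]] [[0.6762, 0.5281, -0.5136, 1.1231], [0.7365, -0.468, 0.4885, -0.6376], [0.0176, -0.7086, -0.7054, 0.8474], [0.0, 0.0, 0.0, 1.0]]
top [[437.5084269726034, 0.0, 257.94946758246186], [0.0, 437.5084269726034, 192.56121658386687], [0.0, 0.0, 1.0]] [[0.0127, -0.9954, 0.0946, 0.47], [-0.9996, -0.0104, 0.0248, -0.1172], [-0.0237, -0.0949, -0.9952, 1.108], [0.0, 0.0, 0.0, 1.0]]
```

View pics/top0.png

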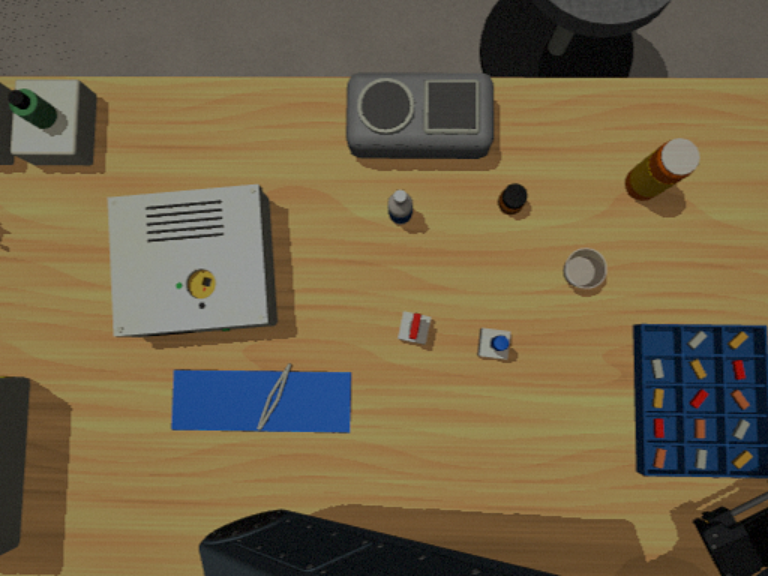

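View pics/scene0.png

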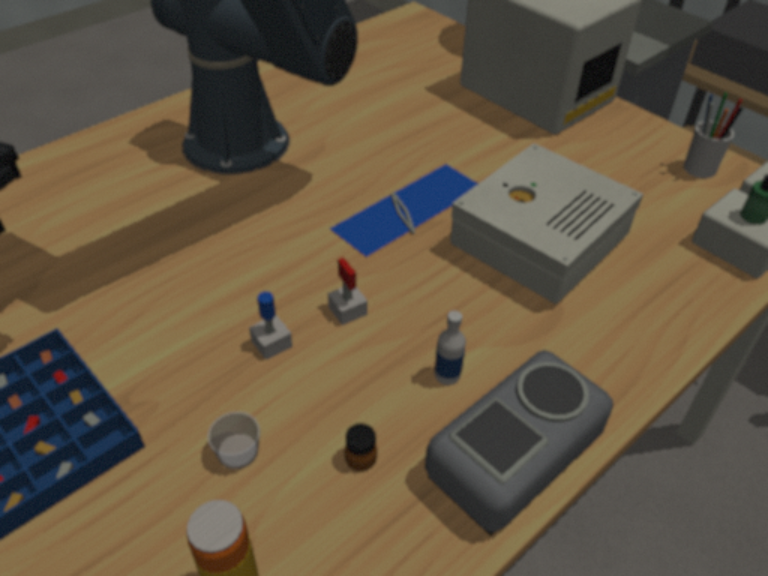

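```bash
cat > h.py <<'E'
import numpy as np,cv2
def ray(px,K,T,z):
    px=np.atleast_2d(px).astype(float)
    d=np.c_[px,np.ones(len(px))]@np.linalg.inv(K).T@T[:3,:3].T
    return T[:3,3]+d*((z-T[2,3])/d[:,2])[:,None]
def wristT(c,s):
    T=np.eye(4);T[:3,:3]=s["tcp_rot"];T[:3,3]=s["position"]
    return T@c["hand_eye"]
def big(m,n=1):
    cs,_=cv2.findContours(m.astype(np.uint8),cv2.RETR_EXTERNAL,cv2.CHAIN_APPROX_NONE)
    return sorted(cs,key=cv2.contourArea)[::-1][:n]
E
python3 - <<'E'
from h import *
c=dict(np.load("top.npz"));K,T=c["mtx"],c["cam_to_world"];f=c["frame"];hsv=cv2.cvtColor(f,cv2.COLOR_RGB2HSV)
H,S,V=[hsv[...,i].astype(int) for i in range(3)]
roi=np.zeros(H.shape,bool);roi[195:245,250:300]=1
red=((H<8)|(H>172))&(S>150)&(V>70)&roi
k=big(red)[0]; w=ray(k[:,0],K,T,0.1);r=cv2.minAreaRect(w[:,:2].astype(np.float32));print("red",r)
roi[:]=0;roi[110:235,60:195]=1
P=ray(np.argwhere(np.ones(H.shape))[:,::-1],K,T,1)
u,v=np.meshgrid(np.arange(512),np.arange(384));d=c["depth"]
X=np.stack([(u-K[0,2])/K[0,0]*d,(v-K[1,2])/K[1,1]*d,d],-1)@T[:3,:3].T+T[:3,3]
wh=(np.abs(X[...,2]-.1)<.012)&roi
k=big(wh)[0];w=ray(k[:,0],K,T,0.1);r=cv2.minAreaRect(w[:,:2].astype(np.float32));print("unit",r,cv2.boxPoints(r))
print("plate z",np.median(X[wh][:,2]))
def blob(m,z,n):
    k=big(m)[0];w=ray(k[:,0],K,T,z);print(n,cv2.minEnclosingCircle(w[:,:2].astype(np.float32)),w[:,:2].mean(0))
roi[:]=0;roi[170:210,110:150]=1
blob((S>80)&roi&(H>15)&(H<35),.1,"brass")
blob((S>100)&roi&(H>45)&(H<90),.1,"green")
blob((V<60)&roi&(v>198),.1,"black")
st=(np.abs(X[...,2]-.032)<.006);st[:195]=0;st[245:]=0;st[:,:255]=0;st[:,295:]=0
k=big(st)[0];w=ray(k[:,0],K,T,0.032);print("stand",cv2.minAreaRect(w[:,:2].astype(np.float32)))
E
```

```text
red ((0.5099149346351624, -0.13501060009002686), (0.01126597635447979, 0.038356322795152664), 79.1659164428711)
unit ((0.6093729138374329, 0.22207599878311157), (0.22087232768535614, 0.24281825125217438), 5.539684772491455) [[0.4877323  0.33225712]
 [0.5111728  0.09057293]
 [0.73101354 0.11189488]
 [0.70757306 0.35357907]]
plate z 0.10037953127003485
brass ((0.5713536143302917, 0.19765222072601318), 0.022200610488653183) [0.57154607 0.19760106]
green ((0.5684552192687988, 0.2324235439300537), 0.0034772581420838833) [0.56845498 0.23242299]
black ((0.5372909307479858, 0.19474008679389954), 0.0037556320894509554) [0.53778405 0.19526199]
stand ((0.5099011659622192, -0.1340429037809372), (0.045918915420770645, 0.04579399526119232), 78.52519989013672)
```

Request:
play_rows --commands '[[[0.025,0.045,0],[0,0,-0.07]],[[0.05,0.09,0],[0,0,-0.14]],[[0.075,0.14,0],[0,0,-0.21]],[[0.1,0.185,0],[0,0,-0.29]],[[0.125,0.23,0],[0,0,-0.36]],[[0.15,0.28,0],[0,0,-0.43]],[[0.175,0.325,0],[0,0,-0.5]],[[0.2,0.37,0],[0,0,-0.58]],[[0.23,0.4245,0],[0,0,-0.66]],[[0.23,0.4245,0],[0,0,-0.66]]]'

```text
time_s: 1.35
position: [0.5111, -0.1301, 0.2112]
tcp_rot: [[-0.188, -0.0, 0.982], [-0.982, 0.001, -0.188], [-0.001, -1.0, -0.001]]
force: [0.0, -0.9, -0.5]
opening: 0.999
```

Run:
```python
from rig import *
from h import *
s=read_state();c=capture("wrist");T=wristT(c,s);K=c["mtx"]
print(s["position"],s["tcp_rot"],T.round(3).tolist(),s["time_s"])
f=c["frame"];hsv=cv2.cvtColor(f,cv2.COLOR_RGB2HSV).astype(int)
m=((hsv[...,0]<8)|(hsv[...,0]>172))&(hsv[...,1]>150)&(hsv[...,2]>70)
k=big(m)[0];w=ray(k[:,0],K,T,.1)
print(cv2.contourArea(k),k[:,0].min(0),k[:,0].max(0),cv2.minAreaRect(w[:,:2].astype(np.float32)))
cv2.imwrite("pics/w1.png",f[:,:,::-1])
```

```text
[ 0.51110564 -0.13014947  0.21123769] [[-1.87508618e-01 -4.05464373e-04  9.82262874e-01]
 [-9.82262373e-01  1.16862843e-03 -1.87508040e-01]
 [-1.07187249e-03 -9.99999235e-01 -6.17400299e-04]] [[-0.187, -0.947, -0.261, 0.581], [-0.982, 0.18, 0.051, -0.145], [-0.001, 0.266, -0.964, 0.385], [0.0, 0.0, 0.0, 1.0]] 1.35
419.0 [252 165] [263 206] ((0.5106061697006226, -0.13685822486877441), (0.011194868944585323, 0.04248025268316269), 79.18168640136719)
```

View pics/w1.png

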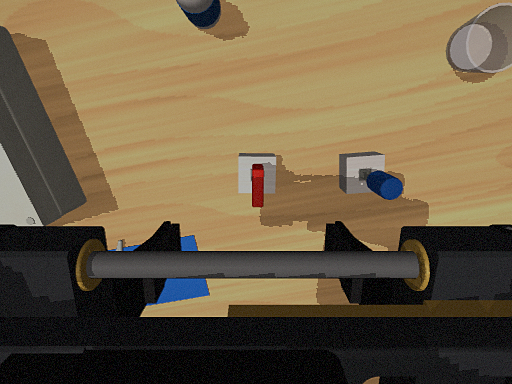

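Request:
play_rows --commands '[[[0,-0.0005,-0.03],[0,0,0]],[[0,-0.001,-0.06],[0,0,0]],[[0,-0.001,-0.06],[0,0,0]],[[0,-0.001,-0.06],[0,0,0]]]'

```text
time_s: 1.9
position: [0.5103, -0.1364, 0.1522]
tcp_rot: [[-0.195, 0.001, 0.981], [-0.981, -0.001, -0.195], [0.0, -1.0, 0.001]]
force: [0.8, -0.7, 0.8]
opening: 1.0
```

Request:
play_rows --commands '[[[0,0,-0.03],[0,0,0]],[[0,0,-0.055],[0,0,0]],[[0,0,-0.064],[0,0,0]],[[0,0,-0.064],[0,0,0]],[[0,0,-0.064],[0,0,0]]]'

```text
time_s: 2.52
position: [0.5111, -0.1357, 0.0887]
tcp_rot: [[-0.194, 0.002, 0.981], [-0.981, -0.001, -0.194], [0.001, -1.0, 0.002]]
force: [0.0, -0.3, -0.5]
opening: 1.0
```

Request:
play_rows --commands '[[[0,0,0],[0,0,0]],[[0,0,0],[0,0,0]],[[0,0,0],[0,0,0]],[[0,0,0],[0,0,0]],[[0,0,0],[0,0,0]],[[0,0,0],[0,0,0]],[[0,0,0],[0,0,0]],[[0,0,0],[0,0,0]]]' --gripper 0.0

```text
time_s: 3.52
position: [0.5102, -0.1351, 0.0875]
tcp_rot: [[-0.194, -0.0, 0.981], [-0.981, 0.0, -0.194], [-0.0, -1.0, -0.0]]
force: [-0.4, -0.8, -0.0]
opening: 0.171
```

Request:
play_rows --commands '[[[0,0,0],[0,0,0]],[[0,0,0],[0,0,0]],[[0,0,0],[0,0,0]],[[0,0,0],[0,0,0]]]'

```text
time_s: 4.03
position: [0.5102, -0.1352, 0.0875]
tcp_rot: [[-0.194, -0.0, 0.981], [-0.981, 0.0, -0.194], [-0.0, -1.0, -0.0]]
force: [0.5, -0.1, 0.4]
opening: 0.122
```

Request:
play_rows --commands '[[[0,0,0],[0,0,0]],[[0,0,0],[0,0,0]],[[0,0,0],[0,0,0]],[[0,0,0],[0,0,0]]]'

```text
time_s: 4.53
position: [0.5102, -0.1352, 0.0875]
tcp_rot: [[-0.194, 0.0, 0.981], [-0.981, -0.0, -0.194], [0.0, -1.0, 0.0]]
force: [-0.2, 0.3, -1.1]
opening: 0.116
```

Request:
play_rows --commands '[[[0,0,0.01],[0,0,0]],[[0,0,0.025],[0,0,0]],[[0,0,0.05],[0,0,0]],[[0,0,0.08],[0,0,0]],[[0,0,0.11],[0,0,0]],[[0,0,0.1375],[0,0,0]],[[0,0,0.1375],[0,0,0]],[[0,0,0.1375],[0,0,0]]]'

```text
time_s: 5.52
position: [0.5095, -0.1349, 0.2248]
tcp_rot: [[-0.194, -0.001, 0.981], [-0.981, 0.0, -0.194], [-0.0, -1.0, -0.001]]
force: [-0.1, 0.6, -0.1]
opening: 0.119
```

Run:
```python
from rig import *
from h import *
c=capture("wrist");print(read_state()["opening"])
cv2.imwrite("pics/w2.png",c["frame"][:,:,::-1])
```

```text
0.12127268326465358
```

View pics/w2.png

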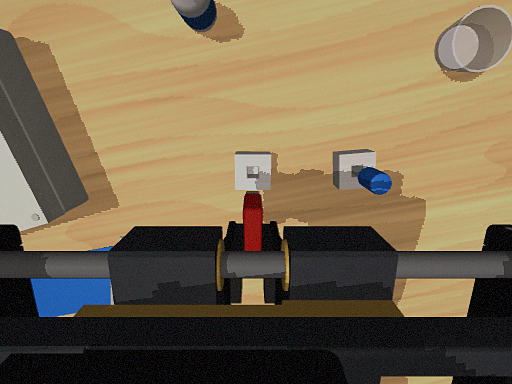

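Request:
play_rows --commands '[[[0.006,0.033,0],[0,0,0.145]],[[0.012,0.067,0],[0,0,0.29]],[[0.018,0.1,0],[0,0,0.435]],[[0.025,0.133,0],[0,0,0.58]],[[0.031,0.167,0],[0,0,0.725]],[[0.037,0.2,0],[0,0,0.87]],[[0.043,0.233,0],[0,0,1.015]],[[0.049,0.267,0],[0,0,1.16]],[[0.055,0.3,0],[0,0,1.305]],[[0.0615,0.333,0],[0,0,1.45]]]'

```text
time_s: 6.82
position: [0.5708, 0.1988, 0.2232]
tcp_rot: [[0.952, -0.004, 0.306], [-0.306, -0.001, 0.952], [-0.003, -1.0, -0.002]]
force: [-0.1, -0.5, 0.2]
opening: 0.115
```

Request:
play_rows --commands '[[[0,0,0],[0,0,0]],[[0,0,0],[0,0,0]],[[0,0,0],[0,0,0]],[[0,0,0],[0,0,0]]]'

```text
time_s: 7.32
position: [0.5716, 0.1969, 0.225]
tcp_rot: [[0.95, -0.0, 0.312], [-0.312, -0.0, 0.95], [-0.0, -1.0, -0.0]]
force: [-0.2, -0.7, -1.0]
opening: 0.117
```

Run:
```python
from rig import *
from h import *
s=read_state();c=capture("wrist");np.savez("w3.npz",**c,pos=s["position"],rot=s["tcp_rot"]);print(s["joint_positions"],s["force"],s["moment"])
T=wristT(c,s);K=c["mtx"]
# predicted opening pixel
p=np.linalg.inv(T)@[.5715,.1978,.1,1];q=K@p[:3];q=q[:2]/q[2];print("opening px",q)
u,v=q.astype(int);f=c["frame"][max(0,v-75):v+75,u-100:u+100]
print(u-100,max(0,v-75))
cv2.imwrite("pics/w3.png",cv2.resize(f[:,:,::-1],None,fx=4,fy=4,interpolation=cv2.INTER_CUBIC))
```

```text
[ 8.43070351e+00  2.78035659e+01  8.42591718e+01 -8.95137714e-03
  6.79598578e+01  2.66312972e+01] [-0.20532466 -0.74196425 -1.01035317] [-0.03806397 -0.03322111 -0.01190266]
opening px [252.96681755 182.27277487]
152 107
```

View pics/w3.png

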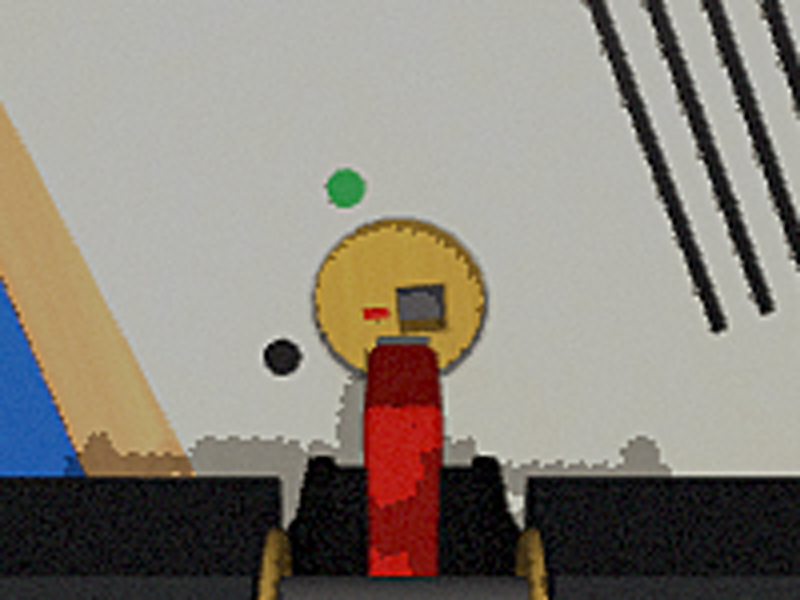

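Run:
```python
from h import *
c=dict(np.load("w3.npz"));s=dict(position=c["pos"],tcp_rot=c["rot"]);T=wristT(c,s);K=c["mtx"]
f=c["frame"];hsv=cv2.cvtColor(f,cv2.COLOR_RGB2HSV).astype(int);H,S,V=[hsv[...,i] for i in range(3)]
off=np.array([152,107])
u,v=np.meshgrid(np.arange(512),np.arange(384))
roi=(abs(u-257)<12)&(abs(v-184)<11)
m=roi&((S<60)|(V<120))
print("\n".join("".join(".#"[int(x)] for x in r[244:272]) for r in m[172:196]))
k=big(m)[0];w=ray(k[:,0],K,T,.088);r=cv2.minAreaRect(w[:,:2].astype(np.float32));print(r,w[:,:2].mean(0))
crop=np.array([[398,290],[444,286],[447,328],[402,332]])/4-.5+off
w=ray(crop,K,T,.088)[:,:2];print(w,w.mean(0))
e=np.roll(w,-1,0)-w;print(np.degrees(np.arctan2(e[:,1],e[:,0])),np.linalg.norm(e,axis=1))
ring=ray(np.array([[314,300],[487,300],[400,218],[345,188],[282,356],[403,341]])/4-.5+off,K,T,.1)[:,:2];print("ring",ring,ring[:2].mean(0))
print("tool yaw",np.degrees(np.arctan2(*c["rot"][[1,0],0])))
red=(((H<8)|(H>172))&(S>150)&(V>70)&(abs(u-246)<6)&(abs(v-185)<4));y,x=np.nonzero(red)
print("line",ray([[x.mean(),y.mean()]],K,T,.088))
p=np.linalg.inv(T)@np.array([[*c["pos"][:2],c["pos"][2]-.006-.076,1]]).T;q=K@p[:3,0];print("tip expected crop px",(q[:2]/q[2]-off+.5)*4)
```

```text
............................
............................
............................
............................
............................
............................
............#######.........
.......############.........
.......############.........
.......############.........
.......############.........
.......############.........
.......############.........
........###########.........
........###########.........
........############........
........############........
........###########.........
............................
..#############.............
..#############.............
..#############.............
..##############.......##...
............................
((0.574415385723114, 0.19239573180675507), (0.012372451834380627, 0.013183880597352982), 71.82075500488281) [0.5742647 0.1923451]
[[0.5697424  0.19926879]
 [0.58198933 0.19641959]
 [0.57919173 0.18491378]
 [0.5670825  0.18769414]] [0.57450149 0.19207407]
[ -13.09666102 -103.66610928  167.0686684    77.05788277] [0.01257399 0.01184104 0.01242433 0.01187635]
ring [[0.54884047 0.20611829]
 [0.59199861 0.19194502]
 [0.57707592 0.2196524 ]
 [0.56612207 0.23138182]
 [0.53568439 0.19435355]
 [0.5675632  0.18823551]] [0.57041954 0.19903165]
tool yaw -18.19723551088902
line [[0.56169044 0.19497816 0.088     ]]
tip expected crop px [407.83837422 349.84035713]
```

Request:
play_rows --commands '[[[0.002,-0.0025,-0.01],[0,0,0.04]],[[0.0038,-0.0052,-0.02],[0,0,0.085]],[[0.0038,-0.0052,-0.03],[0,0,0.085]],[[0.0038,-0.0052,-0.04],[0,0,0.085]],[[0.0038,-0.0052,-0.046],[0,0,0.085]],[[0.0038,-0.0052,-0.0495],[0,0,0.085]],[[0.0038,-0.0052,-0.0495],[0,0,0.085]],[[0.0038,-0.0052,-0.0495],[0,0,0.085]]]'

```text
time_s: 8.38
position: [0.5757, 0.1928, 0.1759]
tcp_rot: [[0.973, 0.001, 0.229], [-0.229, 0.0, 0.973], [0.001, -1.0, 0.0]]
force: [1.1, 1.1, -0.5]
opening: 0.117
```

Run:
```python
from rig import *
from h import *
s=read_state();c=capture("wrist");np.savez("w4.npz",**c,pos=s["position"],rot=s["tcp_rot"])
print(s["position"],s["tcp_rot"],s["force"],s["moment"])
T=wristT(c,s);K=c["mtx"]
p=np.linalg.inv(T)@np.array([*s["position"][:2],.094,1]);q=K@p[:3];q=q[:2]/q[2];print("tip px",q)
u,v=q.astype(int);f=c["frame"][v-50:v+50,u-66:u+66];print(u-66,v-50)
cv2.imwrite("pics/w4.png",cv2.resize(f[:,:,::-1],None,fx=6,fy=6,interpolation=cv2.INTER_CUBIC))
```

```text
[0.57573935 0.19277226 0.17589667] [[ 9.73453307e-01  7.66286008e-04  2.28884409e-01]
 [-2.28884587e-01  1.51350588e-04  9.73453555e-01]
 [ 7.11302049e-04 -9.99999695e-01  3.22723787e-04]] [ 1.07844144  1.06885775 -0.51567793] [-0.0603407  -0.05066517 -0.0020304 ]
tip px [253.52722667 194.1425489 ]
187 144
```

View pics/w4.png

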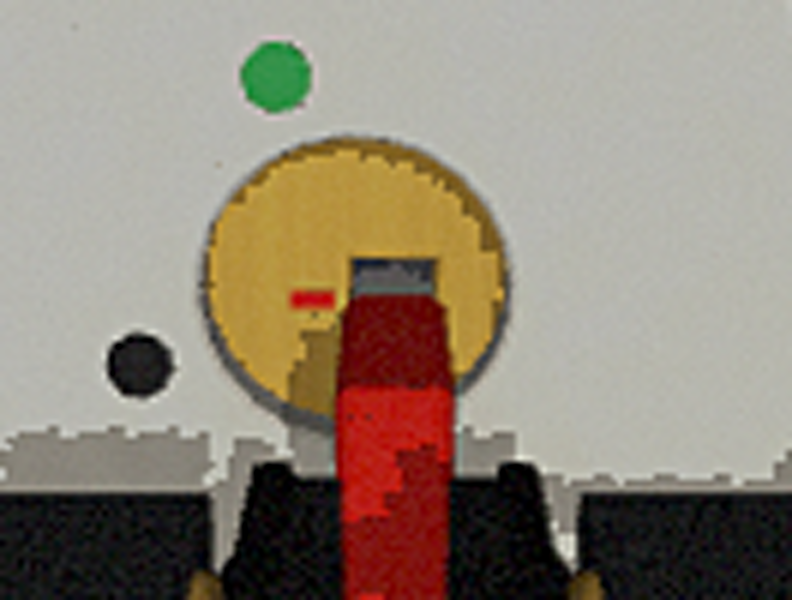

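Run:
```python
from h import *
c=dict(np.load("w4.npz"));s=dict(position=c["pos"],tcp_rot=c["rot"]);T=wristT(c,s);K=c["mtx"];f=c["frame"]
for v in range(183,196): print(v,f[v,246:260:2].astype(int).tolist() if 0 else f[v,248:258].mean(0).round().tolist())
for v in (190,192): print(v,f[v,242:264].mean(1).round().astype(int).tolist())
tz=c["rot"][:,2];tx=c["rot"][:,0];o=c["pos"]
for v in (186.5,187,189.5,190,190.5,191):
    for z in(.088,.0944):
        w=ray([[252.5,v]],K,T,z)[0]-o;print(v,z,"along tz mm",round(1e3*w@tz,2),"tx",round(1e3*w@tx,2))
```

```text
183 [182.0, 147.0, 62.0]
184 [182.0, 147.0, 61.0]
185 [187.0, 152.0, 64.0]
186 [183.0, 144.0, 53.0]
187 [57.0, 53.0, 50.0]
188 [55.0, 56.0, 60.0]
189 [81.0, 78.0, 79.0]
190 [83.0, 80.0, 81.0]
191 [86.0, 88.0, 82.0]
192 [84.0, 94.0, 88.0]
193 [97.0, 25.0, 20.0]
194 [100.0, 7.0, 5.0]
195 [100.0, 8.0, 7.0]
190 [126, 130, 136, 83, 86, 83, 88, 82, 82, 86, 84, 83, 87, 87, 86, 48, 55, 76, 122, 130, 130, 127]
192 [99, 136, 136, 51, 80, 94, 87, 92, 90, 87, 89, 89, 89, 85, 93, 87, 87, 77, 125, 126, 128, 129]
186.5 0.088 along tz mm 5.64 tx -0.99
186.5 0.0944 along tz mm 7.23 tx -0.99
187 0.088 along tz mm 5.16 tx -0.99
187 0.0944 along tz mm 6.77 tx -0.99
189.5 0.088 along tz mm 2.77 tx -0.99
189.5 0.0944 along tz mm 4.44 tx -0.99
190 0.088 along tz mm 2.29 tx -0.99
190 0.0944 along tz mm 3.97 tx -0.99
190.5 0.088 along tz mm 1.81 tx -0.99
190.5 0.0944 along tz mm 3.5 tx -0.99
191 0.088 along tz mm 1.33 tx -0.99
191 0.0944 along tz mm 3.04 tx -0.99
```

Run:
```python
from h import *
c=dict(np.load("w3.npz"));s=dict(position=c["pos"],tcp_rot=c["rot"]);T=wristT(c,s);K=c["mtx"];f=c["frame"]
for v in range(188,197): print(v,f[v,248:257].mean(0).round().tolist(), f[v,242:264].mean(1).round().astype(int).tolist())
print("floor",f[180:186,254:261].mean((0,1)))
tz=c["rot"][:,2];tx=c["rot"][:,0];o=c["pos"]
for v in (189.5,190.5,191.5):
    w=ray([[252.5,v]],K,T,.1432)[0]-o;print(v,"tz mm",1e3*w@tz,"tx",1e3*w@tx)
c=dict(np.load("w4.npz"))
for v in range(186,194): print(v,c["frame"][v,244:262].tolist())
```

```text
188 [130.0, 102.0, 39.0] [134, 129, 132, 129, 131, 131, 130, 125, 134, 115, 57, 67, 65, 58, 60, 59, 62, 66, 66, 57, 40, 76]
189 [132.0, 102.0, 37.0] [133, 129, 127, 130, 128, 131, 129, 129, 135, 123, 53, 68, 64, 58, 52, 71, 59, 63, 58, 74, 81, 95]
190 [172.0, 134.0, 50.0] [127, 130, 132, 134, 132, 134, 138, 131, 137, 128, 88, 89, 119, 116, 122, 139, 134, 130, 126, 119, 123, 116]
191 [73.0, 80.0, 85.0] [131, 128, 130, 129, 94, 69, 80, 72, 76, 76, 80, 84, 85, 82, 79, 80, 82, 100, 134, 132, 132, 131]
192 [82.0, 93.0, 89.0] [128, 129, 135, 136, 75, 87, 90, 87, 87, 90, 90, 84, 88, 88, 85, 82, 85, 105, 134, 129, 124, 130]
193 [95.0, 22.0, 18.0] [130, 135, 134, 143, 52, 45, 45, 45, 45, 38, 45, 54, 49, 39, 45, 45, 52, 109, 136, 131, 124, 128]
194 [101.0, 7.0, 4.0] [128, 88, 137, 27, 30, 32, 33, 41, 33, 43, 34, 33, 36, 43, 37, 41, 33, 41, 93, 133, 134, 129]
195 [99.0, 8.0, 4.0] [135, 79, 50, 31, 48, 34, 46, 32, 32, 41, 37, 43, 36, 32, 35, 47, 32, 32, 42, 90, 133, 130]
196 [100.0, 9.0, 9.0] [134, 83, 30, 35, 42, 33, 35, 51, 49, 43, 35, 41, 36, 32, 32, 35, 50, 30, 37, 92, 134, 135]
floor [83.21
[... 1635 characters left out ...]
85, 88, 82], [90, 88, 83], [83, 87, 77], [86, 86, 81], [84, 86, 81], [85, 87, 80], [86, 89, 82], [89, 91, 86], [88, 95, 90], [92, 77, 38], [182, 147, 59], [178, 144, 54]]
192 [[190, 154, 64], [71, 57, 26], [72, 84, 84], [91, 96, 96], [82, 93, 86], [88, 97, 91], [85, 95, 89], [85, 91, 86], [84, 94, 89], [84, 96, 87], [84, 93, 90], [79, 90, 85], [88, 99, 91], [82, 92, 86], [81, 90, 89], [101, 87, 44], [178, 142, 56], [178, 145, 55]]
193 [[192, 158, 65], [77, 63, 31], [97, 53, 52], [98, 20, 23], [98, 31, 20], [100, 31, 23], [94, 23, 19], [96, 23, 21], [96, 22, 20], [98, 22, 20], [99, 27, 19], [95, 19, 16], [102, 28, 27], [95, 20, 15], [90, 28, 22], [115, 84, 46], [179, 148, 59], [182, 147, 57]]
```

Request:
play_rows --commands '[[[0.0002,0.0012,-0.001],[0,0,0]],[[0.0002,0.0012,-0.002],[0,0,0]],[[0.0002,0.0012,-0.003],[0,0,0]],[[0.0002,0.0012,-0.004],[0,0,0]],[[0.0002,0.0012,-0.005],[0,0,0]],[[0.0002,0.0012,-0.006],[0,0,0]],[[0.0002,0.0012,-0.007],[0,0,0]],[[0.0002,0.0012,-0.0075],[0,0,0]],[[0.0002,0.0012,-0.0075],[0,0,0]]]'

```text
time_s: 9.55
position: [0.5757, 0.1938, 0.168]
tcp_rot: [[0.973, -0.0, 0.229], [-0.229, -0.0, 0.973], [-0.0, -1.0, -0.0]]
force: [0.4, 0.1, -0.4]
opening: 0.12
```

Request:
play_rows --commands '[[[0,0,-0.0005],[0,0,0]],[[0,0,-0.001],[0,0,0]],[[0,0,-0.0015],[0,0,0]],[[0,0,-0.002],[0,0,0]],[[0,0,-0.002],[0,0,0]]]'

```text
time_s: 10.18
position: [0.5756, 0.1938, 0.166]
tcp_rot: [[0.973, -0.0, 0.229], [-0.229, 0.0, 0.973], [-0.0, -1.0, -0.0]]
force: [0.3, -0.5, -1.5]
opening: 0.118
```

Request:
play_rows --commands '[[[0,0,-0.001],[0,0,0]],[[0,0,-0.002],[0,0,0]],[[0,0,-0.003],[0,0,0]],[[0,0,-0.003],[0,0,0]]]'

```text
time_s: 10.68
position: [0.5756, 0.1938, 0.1629]
tcp_rot: [[0.973, -0.0, 0.229], [-0.229, -0.0, 0.973], [-0.0, -1.0, -0.0]]
force: [-0.0, -0.3, -1.4]
opening: 0.118
```

Request:
play_rows --commands '[[[0,0,-0.0015],[0,0,0]],[[0,0,-0.003],[0,0,0]],[[0,0,-0.0045],[0,0,0]],[[0,0,-0.006],[0,0,0]],[[0,0,-0.007],[0,0,0]],[[0,0,-0.008],[0,0,0]],[[0,0,-0.009],[0,0,0]],[[0,0,-0.009],[0,0,0]]]'

```text
time_s: 11.68
position: [0.5756, 0.1938, 0.154]
tcp_rot: [[0.973, -0.0, 0.229], [-0.229, -0.0, 0.973], [-0.0, -1.0, -0.0]]
force: [0.4, 0.4, -0.5]
opening: 0.118
```

Request:
play_rows --commands '[[[0,0,-0.0005],[0,0,0]],[[0,0,-0.001],[0,0,0]],[[0,0,-0.0015],[0,0,0]],[[0,0,-0.0015],[0,0,0]]]'

```text
time_s: 12.18
position: [0.5757, 0.1938, 0.1526]
tcp_rot: [[0.973, 0.0, 0.229], [-0.229, -0.0, 0.973], [0.0, -1.0, 0.0]]
force: [0.4, -0.9, -0.9]
opening: 0.117
```

Request:
play_rows --commands '[[[0,0,-0.0004],[0,0,0]],[[0,0,-0.0008],[0,0,0]],[[0,0,-0.0008],[0,0,0]]]'

```text
time_s: 12.55
position: [0.5762, 0.1939, 0.1524]
tcp_rot: [[0.973, 0.001, 0.229], [-0.229, 0.0, 0.973], [0.001, -1.0, 0.001]]
force: [0.0, -0.4, 5.1]
opening: 0.118
```

Request:
play_rows --commands '[[[0,0,0.0006],[0,0,-0.03]],[[0,0,0.0006],[0,0,-0.07]],[[0,0,0.0006],[0,0,-0.11]],[[0,0,0.0006],[0,0,-0.15]],[[0,0,0.0006],[0,0,-0.2]],[[0,0,0.0006],[0,0,-0.2]]]'

```text
time_s: 13.3
position: [0.5759, 0.1938, 0.1525]
tcp_rot: [[0.909, 0.001, 0.418], [-0.418, -0.0, 0.909], [0.0, -1.0, 0.0]]
force: [0.3, 0.7, 2.9]
opening: 0.118
```

```bash
python3 -c "
from rig import *
s=read_state();print(s['position'],s['force'],s['moment'])"
```

```text
[0.57587075 0.19384837 0.15247082] [0.32930102 0.672343   2.90982804] [ 0.00127645 -0.02836701  0.07778751]
```

Request:
play_rows --commands '[[[0,0,0],[0,0,-0.05]],[[0,0,0],[0,0,-0.1]],[[0,0,0],[0,0,-0.15]],[[0,0,0],[0,0,-0.2]],[[0,0,0],[0,0,-0.25]],[[0,0,0],[0,0,-0.3]],[[0,0,0],[0,0,-0.3]]]'

```text
time_s: 14.18
position: [0.5759, 0.1938, 0.1525]
tcp_rot: [[0.745, 0.001, 0.667], [-0.667, -0.0, 0.745], [0.0, -1.0, 0.0]]
force: [0.0, 0.0, 2.3]
opening: 0.116
```

```bash
python3 -c "
from rig import *
s=read_state();print(s['position'],s['force'],s['moment'])"
```

```text
[0.57592329 0.1938015  0.15248121] [0.03644287 0.04665575 2.29920035] [-0.02912316 -0.06307329  0.06341494]
```

Request:
play_rows --commands '[[[0,0,0],[0,0,-0.05]],[[0,0,0],[0,0,-0.1]],[[0,0,0],[0,0,-0.15]],[[0,0,0],[0,0,-0.2]],[[0,0,0],[0,0,-0.25]],[[0,0,0],[0,0,-0.3]],[[0,0,0],[0,0,-0.35]],[[0,0,0],[0,0,-0.4]],[[0,0,0],[0,0,-0.4]]]'

```text
time_s: 15.3
position: [0.5759, 0.1938, 0.1525]
tcp_rot: [[0.427, 0.001, 0.904], [-0.904, -0.0, 0.427], [0.0, -1.0, 0.0]]
force: [0.3, 0.4, 3.3]
opening: 0.119
```

```bash
python3 -c "
from rig import *
s=read_state();print(s['position'],s['force'],s['moment'])"
```

```text
[0.57588716 0.19378101 0.15247192] [0.27387698 0.42282522 3.32345382] [-0.04902237 -0.09728331  0.07192292]
```

Request:
play_rows --commands '[[[0,0,0],[0,0,-0.05]],[[0,0,0],[0,0,-0.1]],[[0,0,0],[0,0,-0.15]],[[0,0,0],[0,0,-0.2]],[[0,0,0],[0,0,-0.25]],[[0,0,0],[0,0,-0.3]],[[0,0,0],[0,0,-0.33]],[[0,0,0],[0,0,-0.33]]]'

```text
time_s: 16.3
position: [0.5758, 0.1938, 0.1525]
tcp_rot: [[0.11, 0.0, 0.994], [-0.994, -0.0, 0.11], [0.0, -1.0, 0.0]]
force: [0.2, -0.3, 2.8]
opening: 0.118
```

```bash
python3 -c "
from rig import *
s=read_state();print(s['position'],s['force'],s['moment'])"
```

```text
[0.57584362 0.19378671 0.15246452] [ 0.20387078 -0.3368023   2.76581241] [-0.04873845 -0.03797179  0.01787626]
```

Request:
play_rows --commands '[[[0,0,0],[0,0,-0.02]],[[0,0,0],[0,0,-0.04]],[[0,0,0],[0,0,-0.04]]]'

```text
time_s: 16.68
position: [0.5758, 0.1938, 0.1525]
tcp_rot: [[0.07, 0.0, 0.998], [-0.998, 0.0, 0.07], [0.0, -1.0, 0.0]]
force: [1.0, -0.6, 3.7]
opening: 0.121
```

```bash
python3 -c "
from rig import *
s=read_state();print(s['tcp_rot'][:,0],s['force'],s['moment'])"
```

```text
[ 6.96729342e-02 -9.97569888e-01  5.98451463e-06] [ 1.0209622  -0.63030212  3.71427931] [-0.05057928 -0.05388291  0.09560738]
```

Request:
play_rows --commands '[[[0,0,0],[0,0,-0.02]],[[0,0,0],[0,0,-0.02]],[[0,0,0],[0,0,-0.02]]]'

```text
time_s: 17.05
position: [0.5758, 0.1939, 0.1525]
tcp_rot: [[0.05, 0.0, 0.999], [-0.999, 0.0, 0.05], [-0.0, -1.0, 0.0]]
force: [1.8, -0.7, 4.7]
opening: 0.122
```

```bash
python3 -c "
from rig import *
s=read_state();print(s['tcp_rot'][:,0],s['force'],s['moment'])"
```

```text
[ 4.98321292e-02 -9.98757607e-01 -1.92606493e-05] [ 1.77651013 -0.6964959   4.67156158] [-0.09160769 -0.06760313  0.12585516]
```

Request:
play_rows --commands '[[[0,0,0],[0,0,-0.015]],[[0,0,0],[0,0,-0.015]],[[0,0,0],[0,0,-0.015]]]'

```text
time_s: 17.42
position: [0.5758, 0.1939, 0.1524]
tcp_rot: [[0.035, 0.0, 0.999], [-0.999, 0.0, 0.035], [-0.0, -1.0, 0.0]]
force: [0.7, -0.2, 5.1]
opening: 0.12
```

```bash
python3 -c "
from rig import *
s=read_state();print(s['tcp_rot'][:,0],s['force'],s['moment'])"
```

```text
[ 3.47154036e-02 -9.99397237e-01 -5.07781769e-05] [ 0.7269941  -0.24339591  5.12999752] [-0.05790894 -0.04714528  0.09739951]
```

Request:
play_rows --commands '[[[0,0,0],[0,0,-0.015]],[[0,0,0],[0,0,-0.03]],[[0,0,0],[0,0,-0.03]],[[0,0,0],[0,0,-0.03]]]'

```text
time_s: 17.92
position: [0.5757, 0.1939, 0.1524]
tcp_rot: [[0.005, 0.0, 1.0], [-1.0, 0.0, 0.005], [-0.0, -1.0, 0.0]]
force: [0.2, -0.5, 5.4]
opening: 0.116
```

Run:
```python
from rig import *
from h import *
s=read_state();print(s['tcp_rot'][:,0],s['force'],s['moment'])
c=capture("wrist");cv2.imwrite("pics/w5.png",cv2.resize(c["frame"][110:240,160:340,::-1],None,fx=4,fy=4,interpolation=cv2.INTER_CUBIC))
```

```text
[ 4.82039367e-03 -9.99988382e-01 -2.07618070e-05] [ 0.24225001 -0.49194001  5.37171032] [-0.09096653 -0.11577483  0.11050565]
```

View pics/w5.png

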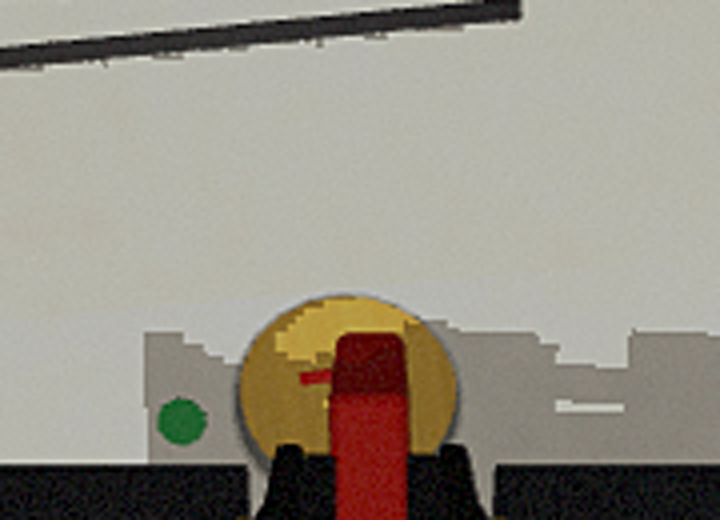

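Request:
play_rows --commands '[[[0,0,0.0003],[0,0,0.02]],[[0,0,0.0003],[0,0,0.035]],[[0,0,0.0003],[0,0,0.035]]]'

```text
time_s: 18.35
position: [0.5755, 0.1939, 0.1525]
tcp_rot: [[0.04, -0.0, 0.999], [-0.999, 0.0, 0.04], [-0.0, -1.0, -0.0]]
force: [0.3, -0.4, 4.3]
opening: 0.118
```

Request:
play_rows --commands '[[[0,0,0],[0,0,0]],[[0,0,0],[0,0,0]],[[0,0,0],[0,0,0]],[[0,0,0],[0,0,0]],[[0,0,0],[0,0,0]],[[0,0,0],[0,0,0]],[[0,0,0],[0,0,0]],[[0,0,0],[0,0,0]]]' --gripper 0.05

```text
time_s: 19.35
position: [0.5757, 0.1938, 0.1527]
tcp_rot: [[0.04, 0.0, 0.999], [-0.999, 0.0, 0.04], [-0.0, -1.0, 0.0]]
force: [0.2, 0.1, -0.1]
opening: 0.574
```

Request:
play_rows --commands '[[[0,0,0.005],[0,0,0]],[[0,0,0.015],[0,0,0]],[[0,0,0.035],[0,0,0]],[[0,0,0.06],[0,0,0]],[[0,0,0.09],[0,0,0]],[[0,0,0.1],[0,0,0]],[[-0.06,0,0.1],[0,0,0]],[[-0.08,0,0.1],[0,0,0]],[[-0.08,0,0.1],[0,0,0]],[[-0.08,0,0.1],[0,0,0]]]'

```text
time_s: 20.6
position: [0.4971, 0.1939, 0.2528]
tcp_rot: [[0.04, 0.002, 0.999], [-0.999, 0.0, 0.04], [-0.0, -1.0, 0.002]]
force: [0.7, 0.4, -0.4]
opening: 0.576
```

Run:
```python
from rig import *
from h import *
s=read_state();c=capture("wrist");print(s["position"],s["force"])
T=wristT(c,s);p=np.linalg.inv(T)@np.array([.5757,.1930,.12,1]);q=c["mtx"]@p[:3];print(q[:2]/q[2])
cv2.imwrite("pics/w6.png",cv2.resize(c["frame"][:,:,::-1],(768,576)))
```

```text
[0.4970896  0.19387691 0.25281313] [ 0.65041058  0.4171752  -0.42608157]
[255.10455051 105.73556711]
```

View pics/w6.png

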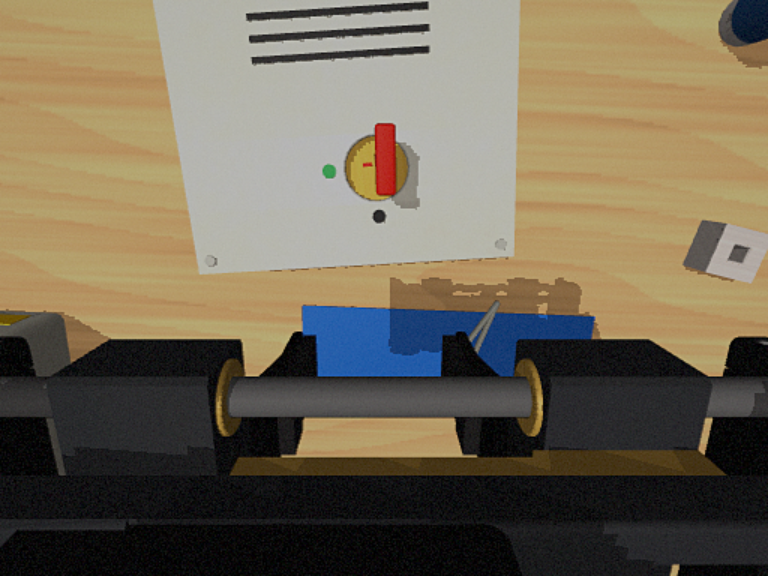

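The key (red plate, about (385,160)) stands upright in the socket. The red line at (368,164) points along extractor +y, toward the green dot at (329,171), and the gripper is well clear.

```bash
python3 -c "
from rig import *
print(hand_in())"
```

```text
the job is handed in; nothing more can be done
None
```

The key is in the brass socket, turned clockwise to the stop and released, and I handed the job in at about 21 s of the 67 s allowed. `hand_in` gives no verdict, so the checks below are my own.

- **Insertion:** I gripped the key across its 12 mm plate and lined it up over the socket using the wrist camera. It dropped in with no searching, and a light contact of about 5 N marked the floor, where its height works out to fully home. Before turning, the latch stood at about 0.33 rad.
- **Turn:** The key was turned about 76°, with a twist of about 0.06 to 0.13 N m and sideways forces under 2 N. I did not see a clear jump in twist at the stop. I judged it reached because the key had taken up all its play and the red line looked parallel to the extractor's y axis. I then turned the key back slightly within that play, so nothing was left loaded.
- **Last checks:** The last picture shows the key upright and free, with the red line pointing towards the green dot. The gripper is clear and reads no load beyond sensor noise. I touched nothing else on the bench, but did not measure the other items again afterwards.
- **Disagreement:** The wrist camera placed the key tip about 2 mm off the tool centre along the width of the handle. The low sideways forces during the turn suggest most of that was calibration error.

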